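# Stack the inspected parts trays and lid them

### The arm

A 7-joint arm with a two-finger parallel gripper is mounted at the origin on a cart in front of the work surface, level with it; the furniture and walls round the work are solid. World frame = base frame: x ahead of the robot, y to its left, z up, the work surface at z = 0. Lengths are in m, angles in rad, forces in N, time in s.
With the tool pointing down it reaches from about 0.4 to 0.85 m from the base axis. Payload 10.4 kg.
Tool frame: the origin (TCP) lies midway between the tips of the shut fingers; the grasp point (between the pads) lies 19 mm behind it; z points along the fingers, x is the direction in which the jaws open and shut, and the axes are right-handed (so a half turn about z gives the same grasp; the last joint's range is limited). The gripper opens to 85 mm and grips with 20 to 120 N. Pads are 22 mm wide; open, the fingers measure 114 mm over their backs; the gripper's body (76 mm by 85 mm) begins 54 mm behind the grasp point. The pads swing forward as they close: fully open they stand 13 mm farther back than shut.
Start: joints at [1.169, 0.332, -0.065, 1.46, 0.022, 1.35, -0.088], TCP at [0.231, -0.581, 0.231] pointing down, gripper open.
Joint ranges: [-2.6, 2.6], [-0.5, 2.12], [-1.47, 1.34], [0.16, 2.42], [-1.27, 4.41], [0.06, 2.06], [-2.6, 2.6]. Speed limits (rad/s): [2.22, 2.22, 2.79, 2.79, 3.14, 3.14, 3.14].

### API

Orientations are given as a unit quaternion [x, y, z, w].
In Python, from workcell import manip, cams gives the robot as it stands.
- The arm moves only by the tool move_arm, never from a script. Its argument "moves" is a list of rows, each a list of 7 numbers: the turn, a rotation vector about the tool's x, y, z in degrees, then the shift along the tool's x, y, z in m, then the finger opening in m, from 0 to 0.0854. A call has 1 to 10 rows; each row is the pose to reach, as a shift and turn from the pose commanded when the call began, along the tool's axes at that moment; what a row does not reach only later rows make up. A row lasts 1/10 s, in which the tool goes at most 50 mm and 8.59 degrees, less where a joint would pass 70% of its speed; a pose out of reach is approached as far as the arm can. A call with a gripper value outside its range is refused whole. The fingers move at their own pace and stop on an object; "grip_force" is the grip in N (left out, the last holds). Time passes only in rows, so rows that repeat a pose let the fingers close. It gives the time, the measured TCP pose, the force and the opening at its end, in the units of the state.
- manip.get_obs(): the state, without advancing time (a new reading comes with each control period).
- cams.camera(name): name is "scene" or "top"; returns the picture (420x560x3 uint8, red, green, blue); there is no depth.
- cams.camera_params(name): a dict with "fx", "fy", "cx", "cy" (pixels), "xyz" and "rotation" of the camera in the world. Camera axes: x right, y up, looking along -z (the intrinsics and any distortion apply to the point x, -y, -z); pixel columns grow to the right and rows downward; lengths in m; the calibration is good to about 2 mm. A picture is of the moment at which its call begins. camera_params takes no time and is no camera call.
- manip.hand_in(): hands the job in, once; it reports no verdict.
The state is a dict: "clock": time; "joint_pos": joint angles; "joint_velocities": joint speeds; "tau": joint torques, N m; "position": TCP position; "ee_rot": TCP orientation; "ft_force": force on the tool from outside, world axes, zero at the start; "torque": the same for the moment, N m; "grip_width": opening from 0.0 (shut) to 1.0 (fully open).
Only numpy, scipy, OpenCV 4.12 (cv2) and the standard library are available. Lean on these libraries where they do the work, as an engineer would, in place of code of your own. Each camera call takes 0.05 s, during which the arm holds its last target. There are 200 camera calls.

### The job

Stack the three inspected parts trays squarely in the rimmed stacking plate, the tray with the two large modules lowest, the one with six medium chips on it and the one with fifteen small chips on top, each lined up with the one below; then close the stack with one lid lifted straight up out of the spring-loaded lid dispenser, whose other lid must rise and stay in it. Set everything down rather than dropping it, and leave the loupe and the steel block where they are.

Things in the scene. Friction and masses are not known exactly. Their poses are not given: they have to be found in the camera images.
- tray_large: solid grey parts tray, 90 x 50 x 22 mm (x, y, z), two large black modules (2 x 1) lying in shallow pockets in its top; no part stands above the rim, so the top is flat for stacking. Origin: centre of the underside; x along the 90 mm side, z up. Lies loose on the bench; gripped across its 50 mm width. About 0.1 to 0.18 kg.
- tray_medium: solid grey parts tray, 90 x 50 x 22 mm (x, y, z), six medium black chips (3 x 2) lying in shallow pockets in its top; no part stands above the rim, so the top is flat for stacking. Origin: centre of the underside; x along the 90 mm side, z up. Lies loose on the bench; gripped across its 50 mm width. About 0.1 to 0.18 kg.
- tray_small: solid grey parts tray, 90 x 50 x 22 mm (x, y, z), fifteen small black chips (5 x 3) lying in shallow pockets in its top; no part stands above the rim, so the top is flat for stacking. Origin: centre of the underside; x along the 90 mm side, z up. Lies loose on the bench; gripped across its 50 mm width. About 0.1 to 0.18 kg.
- lid_top: off-white lid, upper of two in the dispenser: cap 90 x 50 x 16 mm with a grip rib on top, 60 long (x), 12 wide (y), 10 mm high (rib top 26 mm above the origin). Hollow below (12 mm deep, walls 4 mm); the next lid's rib stands in it. Origin: centre of the underside, x along 90 mm, z up. Starts 54 mm above the bench, its lowest 6 mm between the guides. 80 g.
- stack_plate: fixed grey steel stacking plate, 118 x 78 mm, with a raised rim: floor 5 mm above the bench, rim top 9 mm, inside the rim 106 x 66 mm (a tray lies in it with about 8 mm to spare all round). Origin: centre of the underside, at bench level; x along the 118 mm side, z up.
- lid_dispenser: fixed spring-loaded lid dispenser, grey base 122 x 80 mm with four steel corner guides up to 60 mm above the bench; holds two identical lids, one on the other, on a sprung lifter; its long sides are open between the guides. Lids have about 2 mm of play. Origin: centre of the underside, at bench level; x along the 122 mm side.
- lid_lifter (a joint): height of the dispenser's sprung lifter in m: 0 with two lids on it, +0.016 (one lid's height) when the upper lid has been taken and the other has risen into its place, 0.024 (stop) when empty; spring 49 N/m, can be pushed down to -0.008.
- loupe: bystander: black eye loupe, 37 mm across, 42 mm tall, standing loose. Origin: centre of the underside.
- setting_block: bystander: ground steel setting block, 30 x 50 x 20 mm, lying loose. Origin: centre of the underside, y along the 50 mm side.
There are look-alikes about, which are no part of the job. There is more than one size of the lid_dispenser; the one meant has the size given above.

How it is judged:
On the way, in this order (a step that is already met when the one before it is completed fails the run):
1. the tray with two large modules lies squarely in the rimmed stacking plate, released (horizontal distance between tray_large and stack_plate below 0.01 m and z of tray_large in the frame of stack_plate between 0.002 and 0.008 m and angle between the x axis of tray_large and the x axis of stack_plate, either way round below 0.2 rad and angle between tray_large's own z axis and vertical below 0.07 rad and linear speed of tray_large below 0.02 m/s and angular speed of tray_large below 0.2 rad/s and contact force between the fingers and tray_large below 0.2 N), for 0.2 s.
2. the tray with six medium chips lies squarely on it, released (horizontal distance between tray_medium and tray_large below 0.01 m and z of tray_medium in the frame of tray_large between 0.019 and 0.025 m and angle between the x axis of tray_medium and the x axis of tray_large, either way round below 0.2 rad and angle between tray_medium's own z axis and vertical below 0.07 rad and linear speed of tray_medium below 0.02 m/s and angular speed of tray_medium below 0.2 rad/s and contact force between the fingers and tray_medium below 0.2 N), for 0.2 s.
3. the tray with fifteen small chips lies squarely on that, released (horizontal distance between tray_small and tray_medium below 0.01 m and z of tray_small in the frame of tray_medium between 0.019 and 0.025 m and angle between the x axis of tray_small and the x axis of tray_medium, either way round below 0.2 rad and angle between tray_small's own z axis and vertical below 0.07 rad and linear speed of tray_small below 0.02 m/s and angular speed of tray_small below 0.2 rad/s and contact force between the fingers and tray_small below 0.2 N), for 0.2 s.
4. one lid lies squarely on the top tray, released, and the lifter has raised the other lid (horizontal distance between lid_top and tray_small below 0.01 m and z of lid_top in the frame of tray_small between 0.019 and 0.025 m and angle between the x axis of lid_top and the x axis of tray_small, either way round below 0.2 rad and angle between lid_top's own z axis and vertical below 0.07 rad and linear speed of lid_top below 0.02 m/s and angular speed of lid_top below 0.2 rad/s and contact force between the fingers and lid_top below 0.2 N and value of joint lid_lifter between 0.011 and 0.02 m), for 0.2 s.
At the end, for the whole second after the job is handed in: Plate, two-module tray, six-chip tray, fifteen-chip tray and lid in order, each resting on the one below, centred within 10 mm, turned under 0.2 rad, level within 0.07 rad, at rest; lifter at 11 to 20 mm (one lid taken, the other risen); loupe and block within 15 mm of their places (horizontal distance between tray_large and stack_plate below 0.01 m and z of tray_large in the frame of stack_plate between 0.002 and 0.008 m and angle between the x axis of tray_large and the x axis of stack_plate, either way round below 0.2 rad and angle between each of tray_large, tray_medium, tray_small, lid_top's own z axis and vertical below 0.07 rad and linear speed of each of tray_large, tray_medium, tray_small, lid_top below 0.02 m/s and angular speed of each of tray_large, tray_medium, tray_small, lid_top below 0.2 rad/s and horizontal distance between tray_medium and tray_large below 0.01 m and z of tray_medium in the frame of tray_large between 0.019 and 0.025 m and angle between the x axis of tray_medium and the x axis of tray_large, either way round below 0.2 rad and horizontal distance between tray_small and tray_medium below 0.01 m and z of tray_small in the frame of tray_medium between 0.019 and 0.025 m and angle between the x axis of tray_small and the x axis of tray_medium, either way round below 0.2 rad and horizontal distance between lid_top and tray_small below 0.01 m and z of lid_top in the frame of tray_small between 0.019 and 0.025 m and angle between the x axis of lid_top and the x axis of tray_small, either way round below 0.2 rad and value of joint lid_lifter between 0.011 and 0.02 m and distance of each of loupe, setting_block from where it was at the start of the episode below 0.015 m); the robot touches nothing.
It fails at once if a tray or the lid is dropped (falls faster than 0.7 m/s out of the fingers) ((linear speed of tray_large above 0.7 m/s and contact force between the fingers and tray_large below 0.05 N) or (linear speed of tray_medium above 0.7 m/s and contact force between the fingers and tray_medium below 0.05 N) or (linear speed of tray_small above 0.7 m/s and contact force between the fingers and tray_small below 0.05 N) or (linear speed of lid_top above 0.7 m/s and contact force between the fingers and lid_top below 0.05 N)).
It fails at once if the loupe or the steel block is pushed away by more than 15 mm (distance of any of loupe, setting_block from where it was at the start of the episode above 0.015 m).
It also fails if it takes over 115 s, if anything falls off the work surface, if the arm or the gripper's body presses on something with over 40 N, if the wrist force passes 120 N, or if a joint passes its speed limit or range.

## Working session

There is one attempt and no reset: what is moved stays moved. The work goes in short steps, Python scripts to look and compute and a tool call to move; the robot and the scene stay as the last step left them, time stands still between calls to the robot, and variables do not carry over. Pictures are saved under pics/ and viewed, about 12 in all and at most 16, crops included, and the job is handed in when it is done.

Besides the shell and the picture viewer there is one more tool, called after "Emit:" in YAML: its name, and indented under it one key for each argument. move_arm: Moves the arm, as the interface text tells. Its arguments: {"type":"object","properties":{"moves":{"type":"array","items":{"type":"array","items":{"type":"number"}}},"grip_force":{"type":"number"}},"required":["moves"]}

```bash
ls; mkdir -p pics; python3 - <<'E'
from workcell import manip, cams
import cv2
for n in ("scene","top"):
    im=cams.camera(n); cv2.imwrite(f"pics/{n}0.png",cv2.cvtColor(im,cv2.COLOR_RGB2BGR)); print(n,cams.camera_params(n))
print(manip.get_obs())
E
```

```text
pics
scene {'fx': 425.3310633830772, 'fy': 425.3310633830772, 'cx': 283.3466059515363, 'cy': 207.37040600753292, 'xyz': array([-0.07753503,  1.3901347 ,  1.44180101]), 'rotation': array([-0.08846193,  0.36940031,  0.90238996, -0.20349508])}
top {'fx': 502.73477813828686, 'fy': 502.73477813828686, 'cx': 282.14027138792954, 'cy': 201.51643621576946, 'xyz': array([0.26116632, 0.16594924, 1.84566145]), 'rotation': array([-0.05524994,  0.05850681,  0.71351076, -0.69600776])}
{'clock': 0.1, 'joint_pos': array([ 1.16938873,  0.33279052, -0.06468115,  1.46088199,  0.02158739,
        1.34985641, -0.08852584]), 'joint_velocities': array([-0.00182006, -0.00016873, -0.00054771, -0.00140852,  0.00014636,
        0.000106  , -0.00028218]), 'tau': array([ 2.16878710e-03, -6.26748776e+01,  4.94629238e-02, -3.92427385e+01,
        1.62712298e-02,  7.11176152e-03, -1.01542910e-04]), 'position': array([ 0.23100134, -0.58038639,  0.23059499]), 'ee_rot': array([ 8.27583087e-01, -5.61342898e-01, -5.27253268e-04, -3.27684536e-04]), 'ft_force': array([0.41435116, 0.12737457, 0.5851774 ]), 'torque': array([ 0.01992746,  0.02714999, -0.0399193 ]), 'grip_width': 1.0046197706666746}
```

View pics/top0.png

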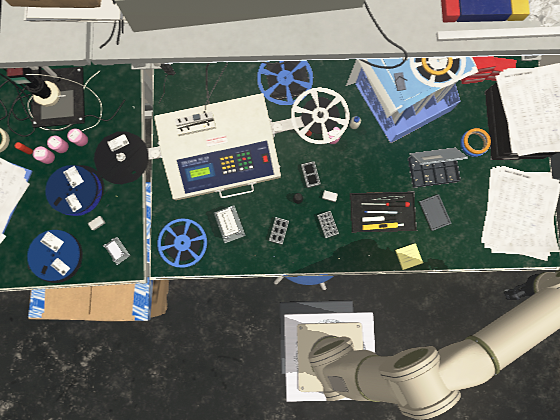

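View pics/scene0.png

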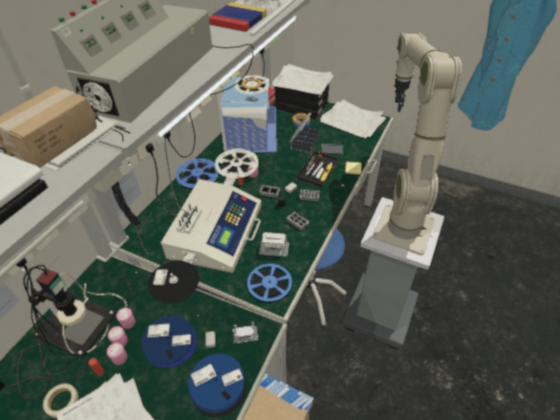

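```bash
cat > h.py <<'E'
import numpy as np, cv2
from scipy.spatial.transform import Rotation as R
from workcell import manip, cams
def ray(n,u,v):
    p=cams.camera_params(n); d=np.array([(u-p['cx'])/p['fx'],-(v-p['cy'])/p['fy'],-1.])
    return np.array(p['xyz']),R.from_quat(p['rotation']).apply(d)
def pt(n,u,v,z=0.):
    o,d=ray(n,u,v); return o+d*(z-o[2])/d[2]
def proj(n,P):
    p=cams.camera_params(n); c=R.from_quat(p['rotation']).inv().apply(np.atleast_2d(P)-p['xyz'])
    return np.c_[p['cx']-p['fx']*c[:,0]/c[:,2], p['cy']+p['fy']*c[:,1]/c[:,2]]
def grab(n): return cv2.cvtColor(cams.camera(n),cv2.COLOR_RGB2BGR)
def crop(im,u0,v0,w,h,s): return cv2.resize(im[v0:v0+h,u0:u0+w],None,fx=s,fy=s,interpolation=cv2.INTER_CUBIC)
E
python3 - <<'E'
from h import *
for n,u,v in [('plate?',430,210),('big?',311,174),('6?',279,230),('15?',328,224),('disp',229,224),('disp2',116,250),('loupe',296,198),('block',330,196)]:
    print(n,pt('top',u,v,.02).round(3))
im=cv2.imread('pics/top0.png')
cv2.imwrite('pics/c1.png',crop(im,200,150,160,110,5))
E
```

```text
plate? [ 0.513 -0.388  0.02 ]
big? [0.658 0.044 0.02 ]
6? [0.453 0.168 0.02 ]
15? [ 0.47  -0.012  0.02 ]
disp [0.479 0.35  0.02 ]
disp2 [0.395 0.759 0.02 ]
loupe [0.569 0.102 0.02 ]
block [ 0.574 -0.023  0.02 ]
```

View pics/c1.png

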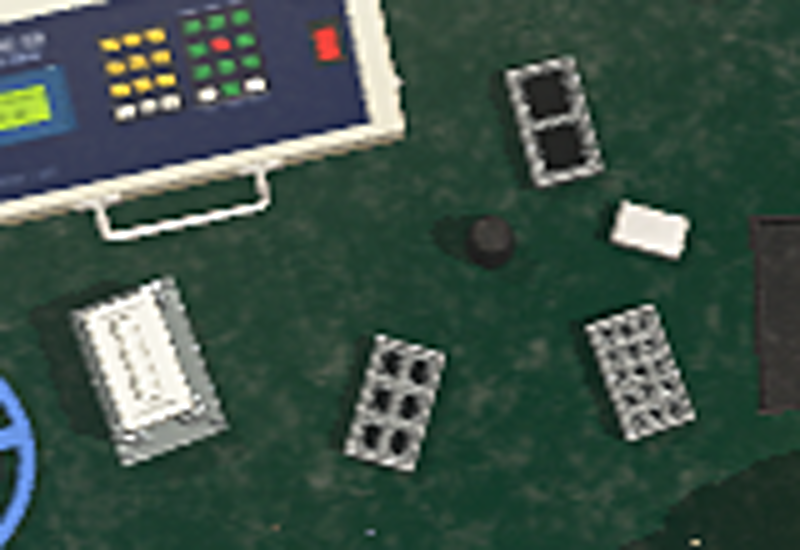

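The crop shows the two-module tray at about (311,174), the six-chip tray at (279,230) and the fifteen-chip tray at (328,224). The loupe is at (298,198), the block at (330,196) and a dispenser at (230,224). Next I'll check the right side for the plate, and the far left.

```bash
python3 - <<'E'
from h import *
im=cv2.imread('pics/top0.png')
cv2.imwrite('pics/c2.png',np.hstack([crop(im,345,145,130,120,4)[:, :520],crop(im,80,200,70,120,4)]))
E
```

```text
(no output)
```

View pics/c2.png

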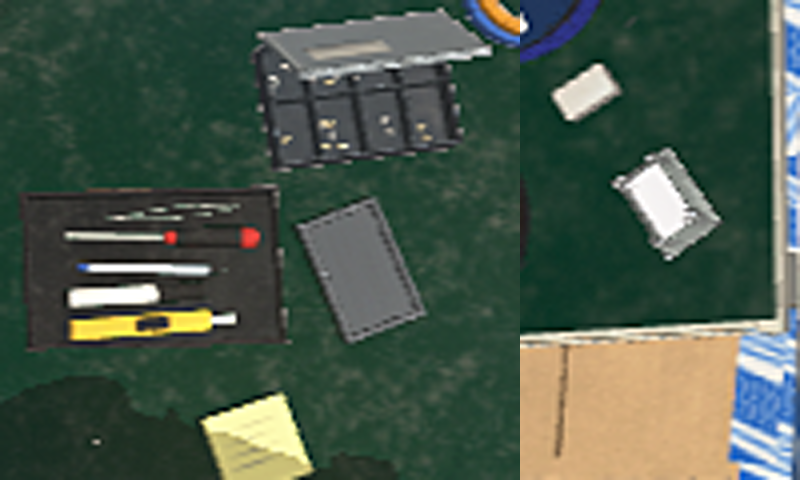

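Candidates:
- **Dispenser:** (229,224) at full size, or (118,250), which is smaller. I choose the first.
- **Plate:** the rimmed grey plate at (435,212). The tool mat at (383,213) and the lidded parts box at (436,167) are not it.
- **Trays:** chosen by chip count, as above.

Next I fit the poses by silhouette.

```bash
cat > fit.py <<'E'
from h import *
from scipy.optimize import minimize
def box(l,w,z0,z1): return np.array([[a*l/2,b*w/2,z] for a in(-1,1) for b in(-1,1) for z in(z0,z1)])
S=8
def sil(pts,q,n,o,sh):
    c,s=np.cos(q[2]),np.sin(q[2]); m=np.zeros(sh,np.uint8)
    for P in pts:
        W=np.c_[q[0]+c*P[:,0]-s*P[:,1],q[1]+s*P[:,0]+c*P[:,1],P[:,2]]
        uv=((proj(n,W)-o+.5)*S-.5).astype(np.float32)
        cv2.fillConvexPoly(m,np.round(cv2.convexHull(uv)*16).astype(np.int32),1,shift=4)
    return m
def fit(im,n,q0,pts,mode='nongreen',r=26):
    c0=proj(n,[q0[0],q0[1],.03])[0]; o=np.round(c0).astype(int)-r
    C=crop(im,o[0],o[1],2*r,2*r,S).astype(int); b,g,rr=C[...,0],C[...,1],C[...,2]
    m=((np.maximum(rr,b)>g-8)&(g>75)) if mode=='nongreen' else (C.min(2)>185)
    m=cv2.morphologyEx(m.astype(np.uint8),cv2.MORPH_CLOSE,np.ones((5,5)))
    cs,_=cv2.findContours(m,cv2.RETR_EXTERNAL,cv2.CHAIN_APPROX_NONE)
    k=max(cs,key=cv2.contourArea); M=np.zeros_like(m)
    cv2.fillPoly(M,[cv2.convexHull(k)],1)
    def f(q):
        s=sil(pts,q,n,o,m.shape); return 1-(s&M).sum()/(s|M).sum()
    best=min((minimize(f,[q0[0],q0[1],a],method='Nelder-Mead',options=dict(initial_simplex=np.array([[q0[0],q0[1],a]]+[[q0[0]+.01,q0[1],a],[q0[0],q0[1]+.01,a],[q0[0],q0[1],a+.15]]))) for a in(q0[2],q0[2]+.2,q0[2]-.2)),key=lambda r:r.fun)
    s=sil(pts,best.x,n,o,m.shape); V=C.astype(np.uint8).copy()
    for X,col in((M,(0,255,0)),(s,(0,0,255))):
        cs,_=cv2.findContours(X,cv2.RETR_EXTERNAL,cv2.CHAIN_APPROX_NONE); cv2.drawContours(V,cs,-1,col,1)
    return best.x,1-best.fun,V
E
python3 - <<'E'
from fit import *
tray=[box(.09,.05,0,.022)]; im=cv2.imread('pics/top0.png'); sc=cv2.imread('pics/scene0.png')
V=[]
for nm,q0,p,mode in [('large',(.658,.044,.25),tray,'nongreen'),('medium',(.453,.168,-.25),tray,'nongreen'),('small',(.47,-.012,.3),tray,'nongreen'),
  ('plate',(.515,-.39,.3),[box(.118,.078,0,.009)],'nongreen'),('lid',(.475,.35,.3),[box(.09,.05,.056,.07),box(.06,.012,.07,.08)],'white'),('block',(.574,-.023,.2),[box(.03,.05,0,.02)],'nongreen')]:
    q,i,v=fit(im,'top',q0,p,mode); V.append(v); print(nm,'top',q.round(4),round(i,3))
    try:
        q2,i2,v2=fit(sc,'scene',q,p,mode); print('   scene',q2.round(4),round(i2,3))
    except Exception as e: print(e)
V=[cv2.resize(v,(266,266)) for v in V]
cv2.imwrite('pics/f1.png',np.vstack([np.hstack(V[:3]),np.hstack(V[3:])]))
E
```

```text
large top [0.6607 0.0464 0.2406] 0.952
   scene [0.6607 0.0464 0.2406] 0.0
medium top [ 0.4525  0.17   -0.3094] 0.944
   scene [ 0.4519  0.169  -0.3337] 0.917
small top [ 0.471  -0.0102  0.3108] 0.967
   scene [ 0.471  -0.0102  0.3108] 0.0
plate top [ 0.5073 -0.4111  0.3402] 0.981
   scene [ 0.5073 -0.4111  0.3402] 0.0
lid top [0.4842 0.3502 0.3617] 0.851
time passes only in moves, steps and waits
block top [ 0.574 -0.023  0.2  ] 0.0
   scene [ 0.574 -0.023  0.2  ] 0.0
```

View pics/f1.png

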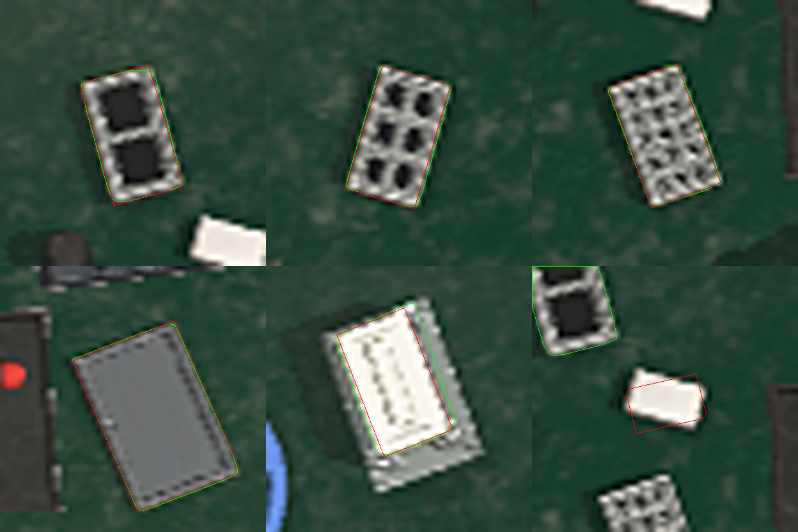

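The fits for the trays and plate lie on their edges and match the known sizes. The lid fit is rough, so I'll refine it later. Next is a move planner that converts a world target into a tool-frame row.

```bash
cat > plan.py <<'E'
from h import *
import sys
def plan(*targets):
    """targets (x,y,z,long-axis yaw); jaws across it; rows relative to the present pose"""
    o=manip.get_obs(); p=np.array(o['position']); R0=R.from_quat(o['ee_rot'])
    print('t',round(o['clock'],1),'at',p.round(4),'F',np.round(o['ft_force'],1),'grip',round(o['grip_width'],3), 'j',np.round(o['joint_pos'],2))
    for x,y,z,yaw in targets:
        xa=R0.apply([1,0,0]); best=None
        for s in (1,-1):
            a=yaw+s*np.pi/2; Rt=R.from_matrix(np.array([[np.cos(a),np.sin(a),0],[np.sin(a),-np.cos(a),0],[0,0,-1]]).T)
            rv=(R0.inv()*Rt).as_rotvec(degrees=True)
            if best is None or np.linalg.norm(rv)<np.linalg.norm(best): best=rv
        d=R0.inv().apply(np.array([x,y,z])-p)
        print((x,y,z),'turn',best.round(2),'shift',d.round(4))
if __name__=='__main__':
    plan(*[tuple(map(float,a.split(','))) for a in sys.argv[1:]])
E
python3 plan.py .6607,.0464,.14,.2406
```

```text
t 0.1 at [ 0.231  -0.5804  0.2306] F [0.4 0.1 0.6] grip 1.005 j [ 1.17  0.33 -0.06  1.46  0.02  1.35 -0.09]
(0.6607, 0.0464, 0.14) turn [0.01 0.07 7.92] shift [-0.4233 -0.631   0.0911]
```

Emit:
move_arm:
  moves:
    - [0,0,4,-0.21,-0.315,0,0.085]
    - [0,0,4,-0.21,-0.315,0,0.085]
    - [0,0,4,-0.21,-0.315,0,0.085]
    - [0,0,4,-0.21,-0.315,0,0.085]
    - [0,0,4,-0.21,-0.315,0,0.085]
    - [0,0,4,-0.21,-0.315,0,0.085]
    - [0,0,4,-0.21,-0.315,0,0.085]
    - [0,0,4,-0.21,-0.315,0,0.085]
    - [0,0,7.9,-0.25,-0.37,0,0.085]
    - [0,0,7.9,-0.29,-0.43,0,0.085]
  grip_force: 40

```text
clock: 1.1
position: [0.5012, -0.1842, 0.2312]
ee_rot: [0.786, -0.618, 0.0, 0.0]
ft_force: [1.3, 0.0, 0.5]
grip_width: 0.992
```

```bash
python3 plan.py .6607,.0464,.14,.2406
```

```text
t 1.1 at [ 0.5012 -0.1842  0.2312] F [1.3 0.  0.5] grip 0.992 j [ 0.63  0.16 -0.4   1.68  0.06  1.31 -1.12]
(0.6607, 0.0464, 0.14) turn [ 0.02 -0.01 -0.19] shift [-0.1867 -0.2092  0.0911]
```

Emit:
move_arm:
  moves:
    - [0,0,0,-0.187,-0.209,0.04,0.085]
    - [0,0,0,-0.187,-0.209,0.04,0.085]
    - [0,0,0,-0.187,-0.209,0.04,0.085]
    - [0,0,0,-0.187,-0.209,0.09,0.085]
    - [0,0,0,-0.187,-0.209,0.09,0.085]
    - [0,0,0,-0.187,-0.209,0.09,0.085]
    - [0,0,0,-0.187,-0.209,0.09,0.085]
    - [0,0,0,-0.187,-0.209,0.09,0.085]
    - [0,0,0,-0.187,-0.209,0.09,0.085]

```text
clock: 2.0
position: [0.6593, 0.0448, 0.1416]
ee_rot: [0.787, -0.618, 0.0, 0.0]
ft_force: [0.2, -1.0, 0.3]
grip_width: 0.997
```

```bash
python3 - <<'E'
from plan import *
plan((.6607,.0464,.06,.2406),(.6607,.0464,.007,.2406))
im=grab('scene'); cv2.imwrite('pics/s1.png',im)
c=proj('scene',[.66,.05,.02])[0].astype(int); cv2.imwrite('pics/s1c.png',crop(im,c[0]-50,c[1]-40,100,75,6))
E
```

```text
t 2.0 at [0.6593 0.0448 0.1416] F [ 0.2 -1.   0.3] grip 0.997 j [ 0.22  0.52 -0.5   1.45  0.25  1.24 -1.63]
(0.6607, 0.0464, 0.06) turn [-0.   -0.05 -0.06] shift [-0.0013 -0.0017  0.0816]
(0.6607, 0.0464, 0.007) turn [-0.   -0.05 -0.06] shift [-0.0014 -0.0017  0.1346]
```

View pics/s1c.png

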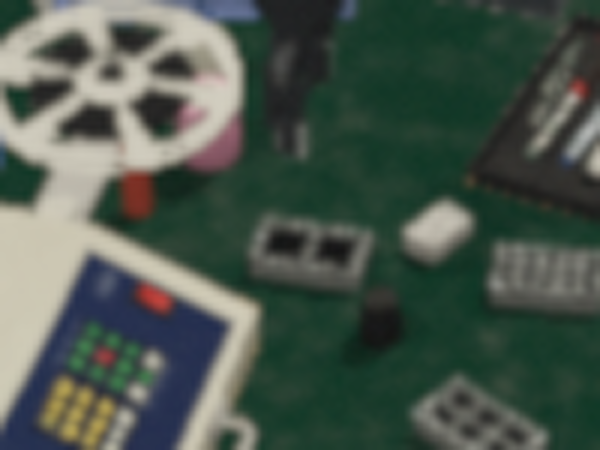

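Emit:
move_arm:
  moves:
    - [0,0,0,-0.001,-0.002,0.04,0.085]
    - [0,0,0,-0.001,-0.002,0.08,0.085]
    - [0,0,0,-0.001,-0.002,0.11,0.085]
    - [0,0,0,-0.001,-0.002,0.125,0.085]
    - [0,0,0,-0.001,-0.002,0.134,0.085]
    - [0,0,0,-0.001,-0.002,0.135,0.085]
    - [0,0,0,-0.001,-0.002,0.135,0.085]

```text
clock: 2.75
position: [0.662, 0.0474, 0.0079]
ee_rot: [0.787, -0.617, 0.001, -0.001]
ft_force: [0.0, -0.6, 0.2]
grip_width: 0.992
```

Emit:
move_arm:
  moves:
    - [0,0,0,0,0,0,0.04]
    - [0,0,0,0,0,0,0.04]
    - [0,0,0,0,0,0,0.04]
    - [0,0,0,0,0,0,0.04]
    - [0,0,0,0,0,0,0.04]
    - [0,0,0,0,0,0,0.04]
    - [0,0,0,0,0,0,0.04]
    - [0,0,0,0,0,0,0.04]

```text
clock: 3.55
position: [0.6617, 0.0476, 0.0074]
ee_rot: [0.787, -0.617, 0.001, -0.001]
ft_force: [-2.0, 0.4, 6.2]
grip_width: 0.574
```

```bash
python3 plan.py .507,-.411,.12,.3402
```

```text
t 3.5 at [0.6617 0.0476 0.0074] F [-2.   0.4  6.2] grip 0.574 j [ 0.19  0.66 -0.46  1.54  0.32  1.02 -1.68]
(0.507, -0.411, 0.12) turn [-0.09 -0.02 -5.69] shift [ 0.4085  0.2594 -0.1128]
```

Emit:
move_arm:
  moves:
    - [0,0,0,0,0,-0.01,0.04]
    - [0,0,0,0,0,-0.04,0.04]
    - [0,0,0,0,0,-0.08,0.04]
    - [0,0,0,0,0,-0.11,0.04]
    - [0,0,-2,0.04,0.025,-0.11,0.04]
    - [0,0,-4,0.08,0.05,-0.11,0.04]
    - [0,0,-5.7,0.12,0.075,-0.11,0.04]
    - [0,0,-5.7,0.16,0.1,-0.11,0.04]
    - [0,0,-5.7,0.2,0.125,-0.11,0.04]
    - [0,0,-5.7,0.24,0.15,-0.11,0.04]

```text
clock: 4.55
position: [0.5716, -0.2231, 0.117]
ee_rot: [0.817, -0.577, 0.0, 0.0]
ft_force: [0.7, 0.7, -0.8]
grip_width: 0.572
```

Emit:
move_arm:
  moves:
    - [0,0,0,0.035,0.025,0,0.04]
    - [0,0,0,0.07,0.045,0,0.04]
    - [0,0,0,0.1,0.07,0,0.04]
    - [0,0,0,0.13,0.09,0,0.04]
    - [0,0,0,0.15,0.095,0,0.04]
    - [0,0,0,0.155,0.095,0,0.04]
    - [0,0,0,0.155,0.095,0,0.04]
    - [0,0,0,0.155,0.095,0,0.04]

```text
clock: 5.35
position: [0.5355, -0.3974, 0.1165]
ee_rot: [0.817, -0.576, -0.0, -0.0]
ft_force: [0.6, 0.6, -1.9]
grip_width: 0.574
```

```bash
python3 plan.py .508,-.411,.06,.3402 .508,-.411,.012,.3402
```

```text
t 5.3 at [ 0.5355 -0.3974  0.1165] F [ 0.6  0.6 -1.9] grip 0.574 j [ 0.84  0.53 -0.37  1.46  0.2   1.19 -0.79]
(0.508, -0.411, 0.06) turn [-0.04  0.04  0.12] shift [0.0036 0.0305 0.0565]
(0.508, -0.411, 0.012) turn [-0.04  0.04  0.12] shift [0.0036 0.0305 0.1045]
```

Emit:
move_arm:
  moves:
    - [0,0,0,0.004,0.03,0.02,0.04]
    - [0,0,0,0.004,0.03,0.05,0.04]
    - [0,0,0,0.004,0.03,0.075,0.04]
    - [0,0,0,0.004,0.03,0.09,0.04]
    - [0,0,0,0.004,0.03,0.095,0.04]
    - [0,0,0,0.004,0.03,0.095,0.04]
    - [0,0,0,0.004,0.03,0.095,0.04]
    - [0,0,0,0.004,0.03,0.095,0.04]

```text
clock: 6.15
position: [0.5086, -0.4134, 0.0227]
ee_rot: [0.817, -0.577, 0.001, 0.0]
ft_force: [-0.3, 0.3, -0.8]
grip_width: 0.572
```

```bash
python3 plan.py .508,-.411,.0128,.3402
```

```text
t 6.2 at [ 0.5086 -0.4134  0.0227] F [-0.3  0.3 -0.8] grip 0.572 j [ 0.87  0.6  -0.35  1.56  0.23  1.02 -0.77]
(0.508, -0.411, 0.0128) turn [-0.06 -0.1   0.02] shift [-0.0025 -0.0002  0.0099]
```

Emit:
move_arm:
  moves:
    - [0,0,0,-0.002,0,0.004,0.04]
    - [0,0,0,-0.002,0,0.008,0.04]
    - [0,0,0,-0.002,0,0.01,0.04]
    - [0,0,0,-0.002,0,0.0105,0.04]
    - [0,0,0,-0.002,0,0.0105,0.04]

```text
clock: 6.65
position: [0.5072, -0.411, 0.0124]
ee_rot: [0.817, -0.577, -0.0, 0.0]
ft_force: [-8.0, 5.4, 15.6]
grip_width: 0.576
```

Emit:
move_arm:
  moves:
    - [0,0,0,0,0,-0.0005,0.055]
    - [0,0,0,0,0,-0.0005,0.065]
    - [0,0,0,0,0,-0.0005,0.075]
    - [0,0,0,0,0,-0.0005,0.075]
    - [0,0,0,0,0,-0.0005,0.075]
    - [0,0,0,0,0,-0.02,0.085]
    - [0,0,0,0,0,-0.06,0.085]
    - [0,0,0,0,0,-0.1,0.085]
    - [0,0,0,0,0,-0.13,0.085]
    - [0,0,0,0,0,-0.13,0.085]

```text
clock: 7.65
position: [0.5093, -0.4125, 0.1462]
ee_rot: [0.817, -0.577, 0.004, 0.0]
ft_force: [0.5, -0.2, -0.3]
grip_width: 0.994
```

```bash
python3 - <<'E'
from plan import *
plan((.4525,.17,.14,-.309))
a=grab('top'); b=grab('scene')
c=proj('scene',[.507,-.411,.02])[0].astype(int); d=proj('top',[.507,-.411,.02])[0].astype(int)
cv2.imwrite('pics/p1.png',np.hstack([crop(a,d[0]-32,d[1]-32,64,64,6),crop(b,c[0]-32,c[1]-32,64,64,6)]))
cv2.imwrite('pics/t1.png',a)
E
```

```text
t 7.7 at [ 0.5093 -0.4125  0.1462] F [ 0.5 -0.2 -0.3] grip 0.994 j [ 0.89  0.47 -0.37  1.47  0.18  1.22 -0.74]
(0.4525, 0.17, 0.14) turn [-0.36 -0.29 37.2 ] shift [-0.5681 -0.1408  0.0029]
```

View pics/p1.png

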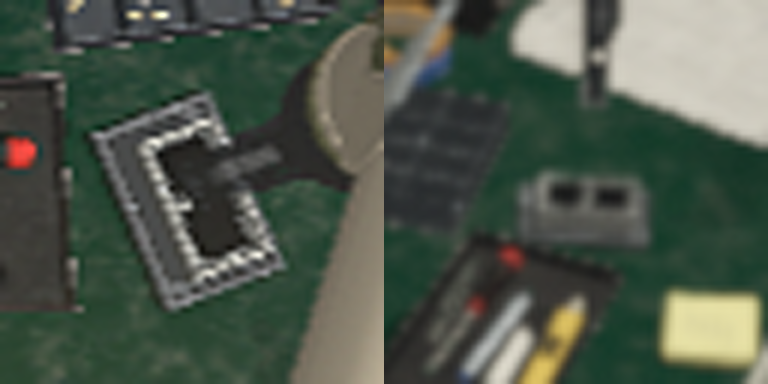

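The tray sits inside the rim, partly hidden by the arm from above. I'll re-measure once the arm is clear, and move to the six-chip tray now.

Emit:
move_arm:
  moves:
    - [0,0,4,-0.05,-0.012,0,0.085]
    - [0,0,10,-0.1,-0.025,0,0.085]
    - [0,0,16,-0.15,-0.037,0,0.085]
    - [0,0,22,-0.2,-0.05,0,0.085]
    - [0,0,28,-0.25,-0.062,0,0.085]
    - [0,0,34,-0.3,-0.074,0,0.085]
    - [-0.3,-0.3,37.2,-0.35,-0.087,0,0.085]
    - [-0.3,-0.3,37.2,-0.4,-0.1,0,0.085]
    - [-0.3,-0.3,37.2,-0.45,-0.11,0,0.085]
    - [-0.3,-0.3,37.2,-0.5,-0.125,0,0.085]

```text
clock: 8.75
position: [0.4575, 0.088, 0.1396]
ee_rot: [-0.59, 0.808, 0.004, -0.002]
ft_force: [0.7, -0.3, 0.3]
grip_width: 0.996
```

```bash
python3 - <<'E'
from plan import *
from fit import *
plan((.4525,.17,.14,-.309))
a=grab('top')
q,i,v=fit(a,'top',(.507,-.411,.34),[box(.09,.05,.005,.027),box(.118,.078,0,.009)]); print(q,i)
# tray top: bright rim fit
o=proj('top',[.507,-.411,.03])[0].astype(int)-26; C=crop(a,o[0],o[1],52,52,8); cv2.imwrite('pics/p2.png',C)
E
```

```text
t 8.8 at [0.4575 0.088  0.1396] F [ 0.7 -0.3  0.3] grip 0.996 j [ 0.34  0.11 -0.65  1.95  0.07  1.11 -2.22]
(0.4525, 0.17, 0.14) turn [ 0.47  0.12 -0.01] shift [-0.0766  0.0297 -0.    ]
[ 0.5071576  -0.41090615  0.33676085] 0.983270922425827
```

View pics/p2.png

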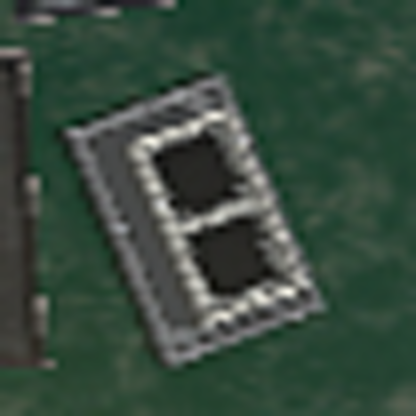

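```bash
python3 - <<'E'
from plan import *
o=proj('top',[.507,-.411,.03])[0].astype(int)-26
q=(.507,-.411,.339); c,s=np.cos(q[2]),np.sin(q[2])
for a,b in((1,1),(1,-1),(-1,-1),(-1,1)):
    x,y=a*.045,b*.025
    print(((proj('top',[q[0]+c*x-s*y,q[1]+s*x+c*y,.027])[0]-o+.5)*8-.5).round())
P=[pt('top',*((np.array(k)+.5)/8-.5+o),.027) for k in((130,143),(222,108),(310,280),(208,328))]
print(np.mean(P,0).round(4))
E
```

```text
[121. 141.]
[221. 103.]
[301. 285.]
[200. 323.]
[ 0.506 -0.414  0.027]
```

Emit:
move_arm:
  moves:
    - [0.5,0,0,-0.04,0.015,0,0.085]
    - [0.5,0,0,-0.077,0.03,0,0.085]
    - [0.5,0,0,-0.077,0.03,0,0.085]
    - [0.5,0,0,-0.077,0.03,0,0.085]
    - [0.5,0,0,-0.077,0.03,0.03,0.085]
    - [0.5,0,0,-0.077,0.03,0.06,0.085]
    - [0.5,0,0,-0.077,0.03,0.06,0.085]
    - [0.5,0,0,-0.077,0.03,0.06,0.085]
    - [0.5,0,0,-0.077,0.03,0.06,0.085]

```text
clock: 9.7
position: [0.4544, 0.169, 0.0825]
ee_rot: [-0.59, 0.808, -0.0, 0.003]
ft_force: [0.0, -0.2, 0.3]
grip_width: 0.992
```

```bash
python3 plan.py .4525,.17,.0075,-.309
```

```text
t 9.7 at [0.4544 0.169  0.0825] F [ 0.  -0.2  0.3] grip 0.992 j [ 0.2   0.24 -0.71  1.97  0.18  0.99 -2.48]
(0.4525, 0.17, 0.0075) turn [-0.2   0.22 -0.05] shift [-0.0001  0.0024  0.075 ]
```

Emit:
move_arm:
  moves:
    - [0,0,0,0,0.002,0.03,0.085]
    - [0,0,0,0,0.002,0.055,0.085]
    - [0,0,0,0,0.002,0.07,0.085]
    - [0,0,0,0,0.002,0.0755,0.085]
    - [0,0,0,0,0.002,0.0755,0.085]
    - [0,0,0,0,0.002,0.0755,0.085]

```text
clock: 10.3
position: [0.4527, 0.1704, 0.0068]
ee_rot: [-0.59, 0.807, -0.0, 0.003]
ft_force: [0.4, 0.0, 0.5]
grip_width: 0.997
```

Emit:
move_arm:
  moves:
    - [0,0,0,0,0,0,0.04]
    - [0,0,0,0,0,0,0.04]
    - [0,0,0,0,0,0,0.04]
    - [0,0,0,0,0,0,0.04]
    - [0,0,0,0,0,0,0.04]
    - [0,0,0,0,0,0,0.04]
    - [0,0,0,0,0,0,0.04]
    - [0,0,0,0,0,0,0.04]

```text
clock: 11.1
position: [0.4524, 0.1701, 0.0065]
ee_rot: [-0.59, 0.807, -0.0, 0.002]
ft_force: [-2.7, -0.9, 7.0]
grip_width: 0.577
```

Emit:
move_arm:
  moves:
    - [0,0,0,0,0,-0.01,0.04]
    - [0,0,0,0,0,-0.04,0.04]
    - [0,0,0,0,0,-0.08,0.04]
    - [0,0,0,0,0,-0.11,0.04]
    - [0,0,0,0,0,-0.13,0.04]
    - [0,0,0,0,0,-0.13,0.04]

```text
clock: 11.7
position: [0.4529, 0.1704, 0.139]
ee_rot: [-0.59, 0.807, -0.001, 0.004]
ft_force: [0.5, 0.9, -1.7]
grip_width: 0.573
```

```bash
python3 plan.py .507,-.412,.13,.339
```

```text
t 11.7 at [0.4529 0.1704 0.139 ] F [ 0.5  0.9 -1.7] grip 0.573 j [ 0.2   0.15 -0.7   1.92  0.11  1.1  -2.42]
(0.507, -0.412, 0.13) turn [ -0.48   0.18 -37.11] shift [ 0.5385 -0.2284  0.0075]
```

Emit:
move_arm:
  moves:
    - [0,0,-4,0.04,-0.017,0,0.04]
    - [0,0,-10,0.085,-0.036,0,0.04]
    - [0,0,-16,0.13,-0.055,0,0.04]
    - [0,0,-22,0.175,-0.074,0,0.04]
    - [0,0,-28,0.22,-0.093,0,0.04]
    - [0,0,-34,0.265,-0.112,0,0.04]
    - [-0.5,0.2,-37.1,0.31,-0.131,0,0.04]
    - [-0.5,0.2,-37.1,0.355,-0.15,0,0.04]
    - [-0.5,0.2,-37.1,0.4,-0.17,0,0.04]
    - [-0.5,0.2,-37.1,0.44,-0.187,0,0.04]

```text
clock: 12.7
position: [0.495, -0.3087, 0.1338]
ee_rot: [0.816, -0.578, -0.002, 0.002]
ft_force: [0.6, -0.1, -0.5]
grip_width: 0.575
```

```bash
python3 plan.py .507,-.412,.13,.339
```

```text
t 12.7 at [ 0.495  -0.3087  0.1338] F [ 0.6 -0.1 -0.5] grip 0.575 j [ 0.78  0.34 -0.36  1.67  0.13  1.15 -0.85]
(0.507, -0.412, 0.13) turn [ 0.38  0.08 -0.07] shift [0.1015 0.0229 0.0038]
```

Emit:
move_arm:
  moves:
    - [0.4,0,0,0.04,0.01,0,0.04]
    - [0.4,0,0,0.08,0.018,0,0.04]
    - [0.4,0,0,0.1,0.023,0,0.04]
    - [0.4,0,0,0.1,0.023,0,0.04]
    - [0.4,0,0,0.1,0.023,0.02,0.04]
    - [0.4,0,0,0.1,0.023,0.04,0.04]
    - [0.4,0,0,0.1,0.023,0.06,0.04]
    - [0.4,0,0,0.1,0.023,0.07,0.04]
    - [0.4,0,0,0.1,0.023,0.07,0.04]
    - [0.4,0,0,0.1,0.023,0.07,0.04]

```text
clock: 13.7
position: [0.5074, -0.408, 0.0654]
ee_rot: [0.816, -0.578, 0.0, -0.001]
ft_force: [-0.6, -0.6, -0.8]
grip_width: 0.57
```

```bash
python3 plan.py .507,-.412,.034,.339
```

```text
t 13.7 at [ 0.5074 -0.408   0.0654] F [-0.6 -0.6 -0.8] grip 0.57 j [ 0.84  0.54 -0.3   1.55  0.17  1.08 -0.74]
(0.507, -0.412, 0.034) turn [-0.11  0.03  0.  ] shift [0.0036 0.0018 0.0314]
```

Emit:
move_arm:
  moves:
    - [0,0,0,0.0035,0.002,0.01,0.04]
    - [0,0,0,0.0035,0.002,0.02,0.04]
    - [0,0,0,0.0035,0.002,0.025,0.04]
    - [0,0,0,0.0035,0.002,0.029,0.04]
    - [0,0,0,0.0035,0.002,0.031,0.04]
    - [0,0,0,0.0035,0.002,0.031,0.04]

```text
clock: 14.3
position: [0.5065, -0.4122, 0.0339]
ee_rot: [0.816, -0.578, 0.0, -0.001]
ft_force: [0.3, 0.1, -1.3]
grip_width: 0.569
```

Emit:
move_arm:
  moves:
    - [0,0,0,0,0,0.0005,0.04]
    - [0,0,0,0,0,0.0005,0.04]
    - [0,0,0,0,0,0.0008,0.04]

```text
clock: 14.6
position: [0.5066, -0.4124, 0.0336]
ee_rot: [0.816, -0.578, 0.0, -0.001]
ft_force: [-2.2, 2.5, 5.9]
grip_width: 0.574
```

Contact, so I release.

Emit:
move_arm:
  moves:
    - [0,0,0,0,0,0,0.055]
    - [0,0,0,0,0,0,0.065]
    - [0,0,0,0,0,0,0.075]
    - [0,0,0,0,0,0,0.075]
    - [0,0,0,0,0,0,0.075]
    - [0,0,0,0,0,-0.02,0.085]
    - [0,0,0,0,0,-0.06,0.085]
    - [0,0,0,0,0,-0.1,0.085]
    - [0,0,0,0,0,-0.11,0.085]
    - [0,0,0,0,0,-0.11,0.085]

```text
clock: 15.6
position: [0.5072, -0.4131, 0.1452]
ee_rot: [0.816, -0.578, 0.002, -0.001]
ft_force: [-1.2, 0.2, -0.7]
grip_width: 0.994
```

```bash
python3 plan.py .471,-.0102,.14,.3108
```

```text
t 15.6 at [ 0.5072 -0.4131  0.1452] F [-1.2  0.2 -0.7] grip 0.994 j [ 0.85  0.47 -0.31  1.47  0.15  1.22 -0.72]
(0.471, -0.0102, 0.14) turn [-0.2  -0.15  1.59] shift [-0.392  -0.0996  0.0045]
```

Emit:
move_arm:
  moves:
    - [0,0,1.6,-0.045,-0.012,0.004,0.085]
    - [0,0,1.6,-0.09,-0.023,0.004,0.085]
    - [0,0,1.6,-0.14,-0.035,0.004,0.085]
    - [0,0,1.6,-0.19,-0.048,0.004,0.085]
    - [0,0,1.6,-0.24,-0.06,0.004,0.085]
    - [0,0,1.6,-0.28,-0.07,0.004,0.085]
    - [0,0,1.6,-0.32,-0.08,0.004,0.085]
    - [0,0,1.6,-0.36,-0.092,0.004,0.085]
    - [-0.2,-0.1,1.6,-0.392,-0.1,0.004,0.085]
    - [-0.2,-0.1,1.6,-0.392,-0.1,0.004,0.085]

```text
clock: 16.6
position: [0.4691, -0.0047, 0.1382]
ee_rot: [0.81, -0.586, -0.003, 0.0]
ft_force: [-0.8, -0.3, 0.1]
grip_width: 0.994
```

```bash
python3 - <<'E'
from plan import *
plan((.471,-.0102,.0075,.3108))
a=grab('top'); cv2.imwrite('pics/t2.png',a)
o=proj('top',[.507,-.411,.03])[0].astype(int)-26; cv2.imwrite('pics/p3.png',crop(a,o[0],o[1],52,52,8))
E
```

```text
t 16.6 at [ 0.4691 -0.0047  0.1382] F [-0.8 -0.3  0.1] grip 0.994 j [ 0.48  0.11 -0.59  1.95  0.07  1.11 -1.39]
(0.471, -0.0102, 0.0075) turn [0.2  0.25 0.37] shift [ 0.0064 -0.0006  0.1307]
```

View pics/p3.png

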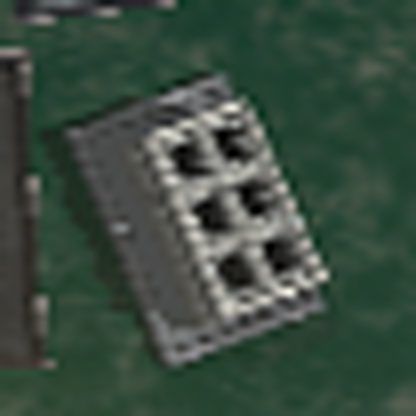

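The six-chip tray lies square on the first one; its top corners are near crop (145,138), (242,100), (327,275), (227,316). On to the fifteen-chip tray.

Emit:
move_arm:
  moves:
    - [0,0,0.4,0.0065,0,0.03,0.085]
    - [0,0,0.4,0.0065,0,0.07,0.085]
    - [0,0,0.4,0.0065,0,0.1,0.085]
    - [0,0,0.4,0.0065,0,0.12,0.085]
    - [0,0,0.4,0.0065,0,0.13,0.085]
    - [0,0,0.4,0.0065,0,0.1305,0.085]
    - [0,0,0.4,0.0065,0,0.1305,0.085]

```text
clock: 17.35
position: [0.4723, -0.0158, 0.0093]
ee_rot: [0.806, -0.592, -0.001, 0.0]
ft_force: [-0.5, 0.3, 0.9]
grip_width: 0.995
```

```bash
python3 - <<'E'
from plan import *
plan((.471,-.0102,.0075,.3108))
o=proj('top',[.507,-.411,.03])[0].astype(int)-26
print(np.mean([pt('top',*((np.array(k)+.5)/8-.5+o),.049) for k in((145,138),(242,100),(327,275),(227,316))],0))
E
```

```text
t 17.4 at [ 0.4723 -0.0158  0.0093] F [-0.5  0.3  0.9] grip 0.995 j [ 0.43  0.32 -0.54  2.04  0.22  0.84 -1.5 ]
(0.471, -0.0102, 0.0075) turn [ 0.1   0.13 -0.44] shift [-0.0057 -0.0005  0.0018]
[ 0.50627385 -0.41526846  0.049     ]
```

Emit:
move_arm:
  moves:
    - [0,0,-0.4,-0.006,0,0.002,0.085]
    - [0,0,-0.4,-0.006,0,0.002,0.085]
    - [0,0,-0.4,-0.006,0,0.002,0.04]
    - [0,0,-0.4,-0.006,0,0.002,0.04]
    - [0,0,-0.4,-0.006,0,0.002,0.04]
    - [0,0,-0.4,-0.006,0,0.002,0.04]
    - [0,0,-0.4,-0.006,0,0.002,0.04]
    - [0,0,-0.4,-0.006,0,0.002,0.04]
    - [0,0,-0.4,-0.006,0,0.002,0.04]
    - [0,0,-0.4,-0.006,0,0.002,0.04]

```text
clock: 18.35
position: [0.4704, -0.0097, 0.0074]
ee_rot: [0.808, -0.589, -0.001, 0.0]
ft_force: [-1.6, 0.2, 6.4]
grip_width: 0.575
```

Emit:
move_arm:
  moves:
    - [0,0,0,0,0,-0.01,0.04]
    - [0,0,0,0,0,-0.04,0.04]
    - [0,0,0,0,0,-0.08,0.04]
    - [0,0,0,0,0,-0.11,0.04]
    - [0,0,0,0,0,-0.13,0.04]
    - [0,0,0,0,0,-0.13,0.04]

```text
clock: 18.95
position: [0.4722, -0.0099, 0.1402]
ee_rot: [0.808, -0.589, 0.001, -0.001]
ft_force: [-0.2, 0.0, -1.9]
grip_width: 0.573
```

```bash
python3 plan.py .507,-.4125,.14,.339
```

```text
t 18.9 at [ 0.4722 -0.0099  0.1402] F [-0.2  0.  -1.9] grip 0.573 j [ 0.49  0.11 -0.59  1.94  0.07  1.1  -1.39]
(0.507, -0.4125, 0.14) turn [-0.15 -0.01 -1.62] shift [ 0.394  0.09  -0.   ]
```

Emit:
move_arm:
  moves:
    - [0,0,-1.6,0.035,0.008,0,0.04]
    - [0,0,-1.6,0.08,0.018,0,0.04]
    - [0,0,-1.6,0.125,0.028,0,0.04]
    - [0,0,-1.6,0.17,0.039,0,0.04]
    - [0,0,-1.6,0.215,0.049,0,0.04]
    - [0,0,-1.6,0.26,0.059,0,0.04]
    - [0,0,-1.6,0.305,0.07,0,0.04]
    - [0,0,-1.6,0.345,0.079,0,0.04]
    - [0,0,-1.6,0.375,0.086,0,0.04]
    - [0,0,-1.6,0.39,0.09,0,0.04]

```text
clock: 19.95
position: [0.5026, -0.4116, 0.1346]
ee_rot: [0.815, -0.579, -0.002, 0.0]
ft_force: [-0.4, 0.2, -1.5]
grip_width: 0.572
```

Emit:
move_arm:
  moves:
    - [0,0,0,0.002,0,0,0.04]
    - [0,0,0,0.002,0,0.02,0.04]
    - [0,0,0,0.002,0,0.04,0.04]
    - [0,0,0,0.002,0,0.05,0.04]
    - [0,0,0,0.002,0,0.055,0.04]
    - [0,0,0,0.002,0,0.055,0.04]
    - [0,0,0,0.002,0,0.055,0.04]

```text
clock: 20.65
position: [0.5051, -0.4104, 0.0821]
ee_rot: [0.816, -0.578, -0.001, 0.0]
ft_force: [0.4, -0.8, -1.0]
grip_width: 0.569
```

```bash
python3 plan.py .507,-.4125,.0568,.339
```

```text
t 20.6 at [ 0.5051 -0.4104  0.0821] F [ 0.4 -0.8 -1. ] grip 0.569 j [ 0.84  0.52 -0.31  1.54  0.17  1.11 -0.73]
(0.507, -0.4125, 0.0568) turn [0.07 0.09 0.01] shift [ 0.0027 -0.0011  0.0253]
```

Emit:
move_arm:
  moves:
    - [0,0,0,0.003,-0.001,0.01,0.04]
    - [0,0,0,0.003,-0.001,0.017,0.04]
    - [0,0,0,0.003,-0.001,0.022,0.04]
    - [0,0,0,0.003,-0.001,0.0245,0.04]
    - [0,0,0,0.003,-0.001,0.025,0.04]
    - [0,0,0,0.003,-0.001,0.025,0.04]

```text
clock: 21.25
position: [0.5063, -0.4129, 0.0565]
ee_rot: [0.816, -0.578, -0.002, 0.0]
ft_force: [-2.8, 1.1, 3.6]
grip_width: 0.57
```

Emit:
move_arm:
  moves:
    - [0,0,0,0,0,0,0.055]
    - [0,0,0,0,0,0,0.065]
    - [0,0,0,0,0,0,0.075]
    - [0,0,0,0,0,0,0.075]
    - [0,0,0,0,0,0,0.075]
    - [0,0,0,0,0,-0.02,0.085]
    - [0,0,0,0,0,-0.06,0.085]
    - [0,0,0,0,0,-0.1,0.085]
    - [0,0,0,0,0,-0.11,0.085]
    - [0,0,0,0,0,-0.11,0.085]

```text
clock: 22.25
position: [0.5077, -0.4138, 0.1684]
ee_rot: [0.816, -0.578, 0.0, 0.0]
ft_force: [-0.0, 0.0, -0.2]
grip_width: 0.995
```

```bash
python3 - <<'E'
from plan import *
plan((.484,.35,.16,.34))
a=grab('top'); b=grab('scene')
D=[.48,.35,.04]
c=proj('scene',D)[0].astype(int); d=proj('top',D)[0].astype(int); print(c,d)
cv2.imwrite('pics/d1.png',np.hstack([crop(a,d[0]-25,d[1]-25,50,50,8),crop(b,c[0]-25,c[1]-25,50,50,8)]))
E
```

```text
t 22.2 at [ 0.5077 -0.4138  0.1684] F [-0.   0.  -0.2] grip 0.995 j [ 0.85  0.45 -0.31  1.44  0.14  1.27 -0.71]
(0.484, 0.35, 0.16) turn [-0.   -0.05 -0.08] shift [-0.7283 -0.2313  0.0077]
[274 241] [228 223]
```

View pics/d1.png

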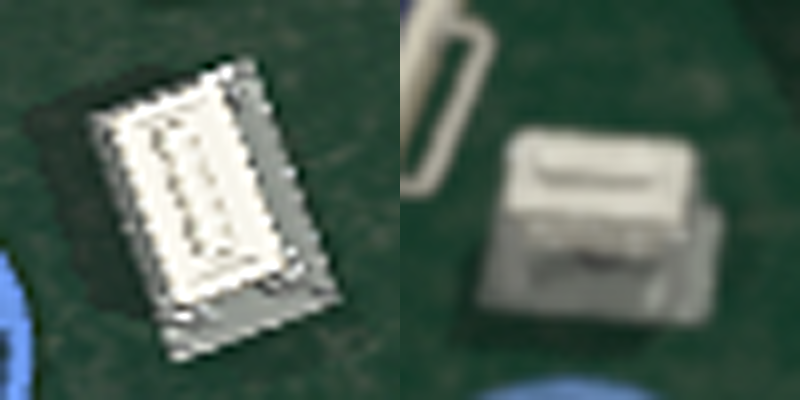

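```bash
python3 - <<'E'
from plan import *
from fit import *
o=np.array([203,198]); f=lambda k,z:pt('top',*((np.array(k)+.5)/8-.5+o),z)
B=[f(k,.006) for k in((247,55),(342,298),(172,362))]; print('base',B,(B[0]+B[2])/2,np.linalg.norm(B[0]-B[1]),np.linalg.norm(B[1]-B[2]),np.arctan2(*(B[0]-B[1])[1::-1]))
L=[f(k,.07) for k in((97,113),(218,65),(285,255),(170,300))]; print('lid',np.mean(L,0),np.linalg.norm(L[0]-L[1]),np.linalg.norm(L[1]-L[2]))
print('rib',f((190,180),.076))
a=cv2.imread('pics/t2.png')
for p in([box(.122,.08,0,.006),box(.1,.06,.05,.07),box(.06,.012,.07,.08)],[box(.122,.08,0,.01),box(.096,.056,.05,.07)]):
    q,i,v=fit(a,'top',(.484,.35,.34),p); print(q.round(4),i)
# edges predicted at fitted pose for lid
for q in ((.484,.35,.345),):
    c,s=np.cos(q[2]),np.sin(q[2])
    print([((proj('top',[q[0]+c*x-s*y,q[1]+s*x+c*y,.07])[0]-o+.5)*8-.5).round().tolist() for x,y in((.045,.025),(.045,-.025),(-.045,-.025),(-.045,.025))])
    o2=np.array([249,216]);print([((proj('scene',[q[0]+c*x-s*y,q[1]+s*x+c*y,.07])[0]-o2+.5)*8-.5+[400,0]).round().tolist() for x,y in((.045,.025),(.045,-.025),(-.045,-.025),(-.045,.025))])
E
```

```text
base [array([0.55339097, 0.33424321, 0.006     ]), array([0.43956637, 0.29179233, 0.006     ]), array([0.41216634, 0.36986335, 0.006     ])] [0.48277866 0.35205328 0.006     ] 0.12148299063226639 0.0827396327275912 0.3569721706517503
lid [0.48629407 0.35317751 0.07      ] 0.05776689830917567 0.09068602652447222
rib [0.48684162 0.35360944 0.076     ]
[0.4825 0.3515 0.3357] 0.9682388504699988
[0.4825 0.3514 0.3366] 0.970844878210165
[[112.0, 114.0], [217.0, 74.0], [288.0, 262.0], [182.0, 302.0]]
[[506.0, 198.0], [519.0, 127.0], [685.0, 139.0], [676.0, 211.0]]
```

Emit:
move_arm:
  moves:
    - [0,0,0,-0.045,-0.014,0,0.085]
    - [0,0,0,-0.09,-0.029,0,0.085]
    - [0,0,0,-0.14,-0.044,0,0.085]
    - [0,0,0,-0.19,-0.06,0,0.06]
    - [0,0,0,-0.24,-0.076,0,0.045]
    - [0,0,0,-0.29,-0.092,0,0.045]
    - [0,0,0,-0.335,-0.107,0,0.045]
    - [0,0,0,-0.38,-0.121,0,0.045]
    - [0,0,0,-0.425,-0.135,0,0.045]
    - [0,0,0,-0.47,-0.15,0,0.045]

```text
clock: 23.35
position: [0.4907, 0.0817, 0.1655]
ee_rot: [0.816, -0.578, -0.002, 0.001]
ft_force: [0.3, 0.2, 0.7]
grip_width: 0.529
```

```bash
python3 plan.py .4835,.352,.16,.34; python3 - <<'E'
from h import *
a=grab('top'); b=grab('scene')
o=proj('top',[.507,-.411,.03])[0].astype(int)-26; c=proj('scene',[.507,-.411,.03])[0].astype(int)-26
cv2.imwrite('pics/p4.png',np.hstack([crop(a,o[0],o[1],52,52,7),crop(b,c[0],c[1],52,52,7)]))
E
```

```text
t 23.4 at [0.4907 0.0817 0.1655] F [0.3 0.2 0.7] grip 0.529 j [ 0.35  0.16 -0.65  1.84  0.1   1.18 -1.57]
(0.4835, 0.352, 0.16) turn [ 0.24  0.17 -0.08] shift [-0.2573 -0.083   0.0059]
```

View pics/p4.png

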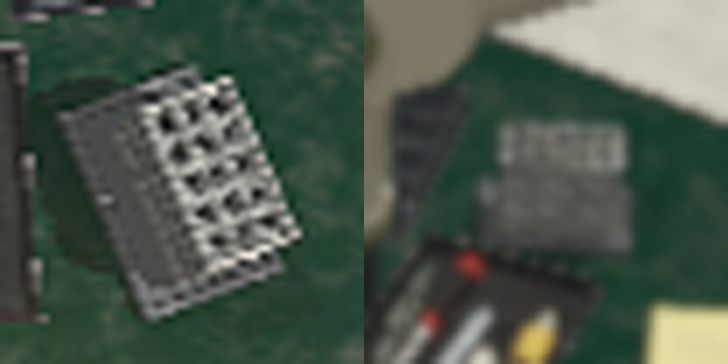

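The fifteen-chip tray lies square on the stack, with its top corners near crop (142,110), (230,78), (300,238), (212,270). The lid is next.

Emit:
move_arm:
  moves:
    - [0,0,0,-0.04,-0.013,0,0.045]
    - [0,0,0,-0.085,-0.027,0,0.045]
    - [0,0,0,-0.13,-0.042,0,0.045]
    - [0,0,0,-0.175,-0.056,0,0.045]
    - [0,0,0,-0.21,-0.068,0,0.045]
    - [0,0,0,-0.24,-0.077,0,0.045]
    - [0,0,0,-0.257,-0.083,0,0.045]
    - [0,0,0,-0.257,-0.083,0.02,0.045]
    - [0,0,0,-0.257,-0.083,0.04,0.045]
    - [0,0,0,-0.257,-0.083,0.04,0.045]

```text
clock: 24.45
position: [0.4831, 0.3482, 0.1232]
ee_rot: [0.816, -0.578, -0.003, 0.003]
ft_force: [-0.3, -0.5, 0.5]
grip_width: 0.527
```

```bash
python3 - <<'E'
from plan import *
plan((.4835,.352,.09,.34),(.4835,.352,.073,.34))
a=grab('top'); b=grab('scene')
D=[.48,.35,.08]
c=proj('scene',D)[0].astype(int); d=proj('top',D)[0].astype(int)
cv2.imwrite('pics/d2.png',np.hstack([crop(a,d[0]-25,d[1]-25,50,50,8),crop(b,c[0]-25,c[1]-25,50,50,8)]))
E
```

```text
t 24.4 at [0.4831 0.3482 0.1232] F [-0.3 -0.5  0.5] grip 0.527 j [-0.12  0.46 -0.74  1.63  0.32  1.19 -2.16]
(0.4835, 0.352, 0.09) turn [ 0.51  0.06 -0.06] shift [-0.0034 -0.0019  0.0332]
(0.4835, 0.352, 0.073) turn [ 0.51  0.06 -0.06] shift [-0.0034 -0.0021  0.0502]
```

View pics/d2.png

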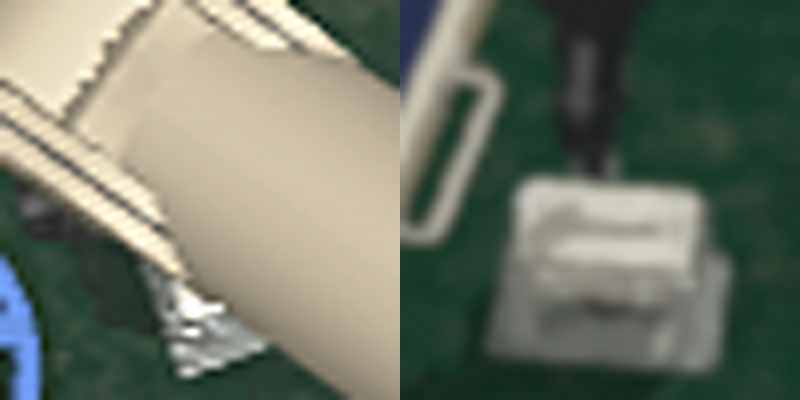

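The gripper stands over the lid and the lid is undisturbed. I'll descend in stages.

Emit:
move_arm:
  moves:
    - [0.5,0,0,-0.0034,-0.002,0.01,0.045]
    - [0.5,0,0,-0.0034,-0.002,0.02,0.045]
    - [0.5,0,0,-0.0034,-0.002,0.03,0.045]
    - [0.5,0,0,-0.0034,-0.002,0.035,0.045]
    - [0.5,0,0,-0.0034,-0.002,0.035,0.045]
    - [0.5,0,0,-0.0034,-0.002,0.035,0.045]
  grip_force: 30

```text
clock: 25.15
position: [0.4856, 0.354, 0.0926]
ee_rot: [0.816, -0.578, 0.001, -0.003]
ft_force: [0.6, -0.1, 0.3]
grip_width: 0.524
```

```bash
python3 plan.py .4835,.352,.073,.34
```

```text
t 25.1 at [0.4856 0.354  0.0926] F [ 0.6 -0.1  0.3] grip 0.524 j [-0.13  0.49 -0.73  1.66  0.36  1.12 -2.19]
(0.4835, 0.352, 0.073) turn [-0.39  0.14 -0.08] shift [0.0013 0.0028 0.0195]
```

Emit:
move_arm:
  moves:
    - [-0.3,0,0,0.001,0.002,0.007,0.045]
    - [-0.3,0,0,0.001,0.002,0.014,0.045]
    - [-0.3,0,0,0.001,0.002,0.0185,0.045]
    - [-0.3,0,0,0.001,0.002,0.0195,0.045]
    - [-0.3,0,0,0.001,0.002,0.0195,0.045]

```text
clock: 25.65
position: [0.484, 0.3524, 0.0727]
ee_rot: [0.816, -0.578, -0.001, -0.001]
ft_force: [1.3, -0.4, 0.2]
grip_width: 0.529
```

Emit:
move_arm:
  moves:
    - [0,0,0,0,0,0,0.03]
    - [0,0,0,0,0,0,0.022]
    - [0,0,0,0,0,0,0.018]
    - [0,0,0,0,0,0,0.014]
    - [0,0,0,0,0,0,0.005]
    - [0,0,0,0,0,0,0.005]
    - [0,0,0,0,0,0,0.005]
    - [0,0,0,0,0,0,0.005]

```text
clock: 26.45
position: [0.4841, 0.3525, 0.073]
ee_rot: [0.816, -0.578, -0.001, -0.001]
ft_force: [-0.0, -0.4, 0.6]
grip_width: 0.129
```

```bash
python3 plan.py .4835,.352,.073,.34
```

```text
t 26.4 at [0.4841 0.3525 0.073 ] F [-0.  -0.4  0.6] grip 0.129 j [-0.14  0.51 -0.72  1.68  0.37  1.09 -2.2 ]
(0.4835, 0.352, 0.073) turn [-0.09  0.14 -0.08] shift [ 0.0002  0.0008 -0.    ]
```

The opening is about 11–12 mm, which matches the rib, and side forces are small. I'll lift straight up, slowly.

Emit:
move_arm:
  moves:
    - [0,0,0,0,0,-0.003,0.005]
    - [0,0,0,0,0,-0.007,0.005]
    - [0,0,0,0,0,-0.012,0.005]
    - [0,0,0,0,0,-0.017,0.005]
    - [0,0,0,0,0,-0.023,0.005]
    - [0,0,0,0,0,-0.03,0.005]
    - [0,0,0,0,0,-0.04,0.005]
    - [0,0,0,0,0,-0.055,0.005]
    - [0,0,0,0,0,-0.075,0.005]
    - [0,0,0,0,0,-0.085,0.005]

```text
clock: 27.45
position: [0.4846, 0.3529, 0.1606]
ee_rot: [0.816, -0.578, -0.0, -0.003]
ft_force: [0.3, -0.4, -0.9]
grip_width: 0.128
```

```bash
python3 - <<'E'
from plan import *
plan((.507,-.413,.16,.339))
b=grab('scene'); D=[.48,.35,.1]
c=proj('scene',D)[0].astype(int)
cv2.imwrite('pics/d3.png',crop(b,c[0]-35,c[1]-35,70,70,6))
E
```

```text
t 27.4 at [0.4846 0.3529 0.1606] F [ 0.3 -0.4 -0.9] grip 0.128 j [-0.11  0.42 -0.75  1.6   0.3   1.24 -2.15]
(0.507, -0.413, 0.16) turn [-0.23  0.18 -0.02] shift [ 0.7298  0.2334 -0.0026]
```

View pics/d3.png

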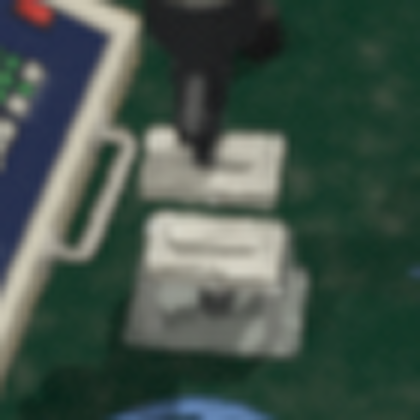

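The lid is held level and the other lid has risen behind it. I'll check how well the grip is centred along the rib.

```bash
python3 - <<'E'
from h import *
o=proj('scene',[.48,.35,.1])[0].astype(int)-35
q=(.4846,.3529,.34); c,s=np.cos(q[2]),np.sin(q[2])
im=cv2.imread('pics/d3.png'); P=[]
for z,col in((.1576,(0,0,255)),(.1416,(255,0,0))):
    uv=np.array([((proj('scene',[q[0]+c*x-s*y,q[1]+s*x+c*y,z])[0]-o+.5)*6-.5) for x,y in((.045,.025),(.045,-.025),(-.045,-.025),(-.045,.025))])
    print(uv.round().tolist()); cv2.polylines(im,[uv.astype(int)],True,col,1)
cv2.imwrite('pics/d3b.png',im)
E
```

```text
[[136.0, 181.0], [147.0, 128.0], [277.0, 137.0], [269.0, 191.0]]
[[138.0, 197.0], [148.0, 144.0], [277.0, 153.0], [269.0, 207.0]]
```

View pics/d3b.png

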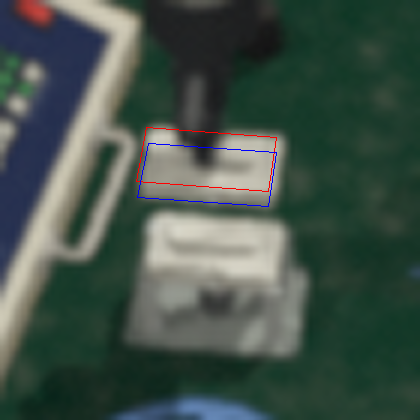

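The lid sits within about 2–3 mm of centred on the grip, towards the robot. I'll carry it and bias the placing by 1.5 mm.

Emit:
move_arm:
  moves:
    - [0,0,0,0.03,0.01,0,0.005]
    - [0,0,0,0.07,0.022,0,0.005]
    - [0,0,0,0.115,0.037,0,0.005]
    - [0,0,0,0.16,0.051,0,0.005]
    - [0,0,0,0.205,0.066,0,0.005]
    - [0,0,0,0.25,0.08,0,0.005]
    - [0,0,0,0.295,0.094,0,0.005]
    - [0,0,0,0.34,0.109,0,0.005]
    - [0,0,0,0.385,0.123,0,0.005]
    - [0,0,0,0.42,0.134,0,0.005]

```text
clock: 28.5
position: [0.4967, -0.0917, 0.1567]
ee_rot: [0.816, -0.579, -0.0, -0.001]
ft_force: [-0.2, 0.8, -1.6]
grip_width: 0.127
```

```bash
python3 plan.py .508,-.4125,.16,.339
```

```text
t 28.5 at [ 0.4967 -0.0917  0.1567] F [-0.2  0.8 -1.6] grip 0.127 j [ 0.6   0.17 -0.55  1.85  0.09  1.15 -1.21]
(0.508, -0.4125, 0.16) turn [-0.07  0.09 -0.14] shift [ 0.3066  0.0952 -0.0039]
```

Emit:
move_arm:
  moves:
    - [0,0,-0.1,0.04,0.012,0,0.005]
    - [0,0,-0.1,0.085,0.026,0,0.005]
    - [0,0,-0.1,0.13,0.04,0,0.005]
    - [0,0,-0.1,0.175,0.054,0,0.005]
    - [0,0,-0.1,0.22,0.068,0,0.005]
    - [0,0,-0.1,0.255,0.08,0,0.005]
    - [0,0,-0.1,0.285,0.089,0,0.005]
    - [0,0,-0.1,0.302,0.094,0,0.005]
    - [0,0,-0.1,0.302,0.094,0.02,0.005]
    - [0,0,-0.1,0.302,0.094,0.04,0.005]

```text
clock: 29.5
position: [0.5089, -0.4053, 0.1153]
ee_rot: [0.816, -0.578, -0.0, -0.001]
ft_force: [-0.3, 0.7, -1.1]
grip_width: 0.122
```

Emit:
move_arm:
  moves:
    - [0,0,0,0,0,0.005,0.005]
    - [0,0,0,0,0,0.005,0.005]
    - [0,0,0,0,0,0.005,0.005]

```text
clock: 29.8
position: [0.5093, -0.4045, 0.1118]
ee_rot: [0.817, -0.577, -0.0, -0.001]
ft_force: [0.3, 0.3, -0.3]
grip_width: 0.132
```

```bash
python3 plan.py .508,-.4125,.0905,.339
```

```text
t 29.8 at [ 0.5093 -0.4045  0.1118] F [ 0.3  0.3 -0.3] grip 0.132 j [ 0.86  0.5  -0.34  1.51  0.17  1.16 -0.74]
(0.508, -0.4125, 0.0905) turn [-0.12  0.09  0.09] shift [0.0071 0.004  0.0213]
```

Emit:
move_arm:
  moves:
    - [0,0,0,0.007,0.004,0.005,0.005]
    - [0,0,0,0.007,0.004,0.011,0.005]
    - [0,0,0,0.007,0.004,0.016,0.005]
    - [0,0,0,0.007,0.004,0.019,0.005]
    - [0,0,0,0.007,0.004,0.02,0.005]
    - [0,0,0,0.007,0.004,0.02,0.005]

```text
clock: 30.4
position: [0.5076, -0.4121, 0.0909]
ee_rot: [0.817, -0.577, -0.001, -0.001]
ft_force: [0.3, -1.2, 0.5]
grip_width: 0.123
```

Emit:
move_arm:
  moves:
    - [0,0,0,0,0,0.0005,0.005]
    - [0,0,0,0,0,0.0005,0.005]
    - [0,0,0,0,0,0.001,0.005]
    - [0,0,0,0,0,0.001,0.005]

```text
clock: 30.8
position: [0.5078, -0.4123, 0.0906]
ee_rot: [0.817, -0.577, -0.0, -0.001]
ft_force: [-2.9, 1.3, 5.9]
grip_width: 0.126
```

Contact. I release and back off.

Emit:
move_arm:
  moves:
    - [0,0,0,0,0,0,0.02]
    - [0,0,0,0,0,0,0.03]
    - [0,0,0,0,0,0,0.04]
    - [0,0,0,0,0,0,0.045]
    - [0,0,0,0,0,0,0.045]
    - [0,0,0,0,0,-0.01,0.045]
    - [0,0,0,0,0,-0.03,0.045]
    - [0,0,0,0,0,-0.07,0.045]
    - [0,0,0,0,0,-0.1,0.045]
    - [0,0,0,0,0,-0.1,0.045]

```text
clock: 31.8
position: [0.5095, -0.4138, 0.196]
ee_rot: [0.817, -0.577, 0.004, -0.001]
ft_force: [0.7, -0.0, -0.2]
grip_width: 0.529
```

Emit:
move_arm:
  moves:
    - [0,0,0,-0.045,-0.014,0,0.045]
    - [0,0,0,-0.09,-0.029,0,0.045]
    - [0,0,0,-0.14,-0.044,0,0.045]
    - [0,0,0,-0.19,-0.06,0,0.045]
    - [0,0,0,-0.24,-0.076,0,0.045]
    - [0,0,0,-0.25,-0.08,0,0.045]
    - [0,0,0,-0.25,-0.08,0,0.045]
    - [0,0,0,-0.25,-0.08,0,0.045]

```text
clock: 32.6
position: [0.4993, -0.1507, 0.1909]
ee_rot: [0.817, -0.577, -0.0, -0.001]
ft_force: [-0.0, -0.3, -0.2]
grip_width: 0.527
```

```bash
python3 - <<'E'
from plan import *
from fit import *
plan()
a=grab('top'); b=grab('scene')
q,i,v=fit(a,'top',(.507,-.412,.339),[box(.09,.05,.075,.087),box(.06,.012,.087,.097)],'white'); print(q,i)
o=proj('top',[.507,-.411,.05])[0].astype(int)-26; c=proj('scene',[.507,-.411,.05])[0].astype(int)-26
e=proj('scene',[.48,.35,.05])[0].astype(int)-26;f=proj('top',[.55,.03,.05])[0].astype(int)-26
cv2.imwrite('pics/e.png',np.vstack([np.hstack([v[:312,:312],crop(b,c[0],c[1],52,52,6)]),np.hstack([crop(b,e[0],e[1],52,52,6),crop(a,f[0],f[1],52,52,6)])])[:620])
E
```

```text
t 32.6 at [ 0.4993 -0.1507  0.1909] F [-0.  -0.3 -0.2] grip 0.527 j [ 0.67  0.17 -0.5   1.77  0.08  1.23 -1.09]
[ 0.50692713 -0.41721265  0.34766409] 0.9415506481036966
```

View pics/e.png

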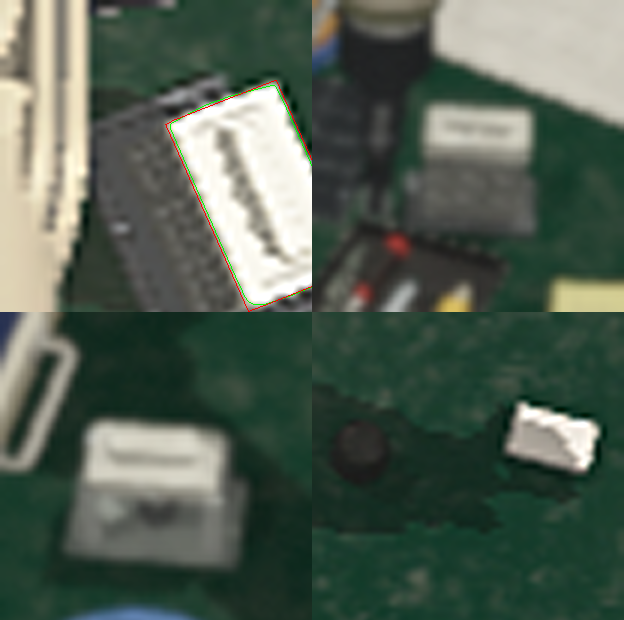

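The lid lies square on the stack, the other lid stands raised in the dispenser, and the loupe and block have not moved. I'm handing in.

```bash
python3 -c "
from workcell import manip
print(manip.hand_in())"
```

```text
the job is handed in; nothing more can be done
None
```

I stacked the two-module, six-chip and fifteen-chip trays in the rimmed plate. I then closed the stack with the upper lid, lifted straight up out of the 122 x 80 mm dispenser. Each part was set down on light contact (about 4–16 N) before release, and I handed in at about 33 s. The hand-in gave no verdict.

**Checks that passed:**
- **Stack:** the last fit put the lid at (0.507, -0.417), turned 0.348 rad. The plate is at (0.507, -0.411), turned 0.34 rad.
- **Dispenser:** in the picture the other lid has risen and stays in it. I could not read the lifter height directly.
- **Bystanders:** the loupe and block look unmoved, judged by eye from pictures.
- **Robot:** the gripper was clear of everything and reading near-zero force.

**Small disagreements:**
- The camera fits drift in y with height (-0.414, -0.415, -0.417), while the arm released the upper trays and the lid at about -0.412. I take this as calibration bias, and it is inside the 10 mm limit.
- The lid appeared 2–3 mm off-centre along the grip, so I shifted its placing by 1.5 mm to compensate.

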